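# Heft three tea tins and hold up the heaviest

## Task

Three identical closed tea tins stand in a row on the chopping board, each with a different amount of pressed tea inside: find by feel the one with the most. Beginning with the left one, then the middle one, then the right one (seen from the robot), lift each about 6 cm clear of the board to feel its weight, setting tins gently back upright on the board without dropping them, and finish while holding the heaviest tin still and upright, at least 12 cm clear of the board, with the other two standing on the board. Do not tip a tin over, and leave the other things where they are.

Things in the scene. Friction and masses are not known exactly. Their poses are not given: they have to be found in the camera images.
- board: flat wooden chopping board, fixed, 180 mm (its x) by 370 mm (its y), 15 mm thick, with an 80 mm hanging tongue at its -y end; the origin is at the centre of its underside, on the work surface, z up; the tins stand in a row along its y axis, about 115 mm apart
- tin_left_centre (a point): the left-hand one (largest y at the start) of three identical closed tins, blue with a fixed steel lid: upright cylinder, 52 mm diameter, 72 mm tall, standing on the board. The point is its centre, half-way up; z axis up out of the lid. Full weight 0.12 to 0.45 kg; the contents are unseen and may shift 2 mm. The heaviest tin outweighs each other one by at least 0.12 kg
- tin_middle_centre (a point): the middle one of three identical closed tins, blue with a fixed steel lid: upright cylinder, 52 mm diameter, 72 mm tall, standing on the board. The point is its centre, half-way up; z axis up out of the lid. Full weight 0.12 to 0.45 kg; the contents are unseen and may shift 2 mm. The heaviest tin outweighs each other one by at least 0.12 kg
- tin_right_centre (a point): the right-hand one (smallest y at the start) of three identical closed tins, blue with a fixed steel lid: upright cylinder, 52 mm diameter, 72 mm tall, standing on the board. The point is its centre, half-way up; z axis up out of the lid. Full weight 0.12 to 0.45 kg; the contents are unseen and may shift 2 mm. The heaviest tin outweighs each other one by at least 0.12 kg
- sauce_pot_4_centre (a point): small lidded portion pot, green, 53 mm across and 36 mm tall, loose bystander beyond the board; the point is its centre, half-way up
- steel_cup_4_centre (a point): small open steel cup, 60 mm across and 38 mm tall, loose bystander beyond the board; the point is its centre, half-way up
- timer_centre (a point): round kitchen timer, red on white, 62 mm across and 40 mm tall, loose bystander beyond the board; the point is its centre, half-way up
Things that resemble listed ones, but are neither listed nor needed, are in the scene too. What is shaped like the part that bears tin_middle_centre but turquoise is not meant.

How it is judged (in metres and radians):
On the way, in this order (a step that is already met when the one before it is completed fails the run):
1. the left tin is lifted in the gripper at least 3 cm clear, the other two standing (height (world z) of tin_left_centre above 0.081 m and contact force between the fingers and tin_left above 0.5 N and contact force between tin_left and board below 0.05 N and height (world z) of tin_middle_centre between 0.045 and 0.057 m and angle between each of tin_middle_centre, tin_right_centre's own z axis and vertical below 0.12 rad and contact force between each of tin_middle, tin_right and board above 0.4 N and height (world z) of tin_right_centre between 0.045 and 0.057 m), for 0.2 s.
2. then the middle tin is lifted at least 3 cm clear, the other two standing (height (world z) of tin_middle_centre above 0.081 m and contact force between the fingers and tin_middle above 0.5 N and contact force between tin_middle and board below 0.05 N and height (world z) of tin_left_centre between 0.045 and 0.057 m and angle between each of tin_left_centre, tin_right_centre's own z axis and vertical below 0.12 rad and contact force between each of tin_left, tin_right and board above 0.4 N and height (world z) of tin_right_centre between 0.045 and 0.057 m), for 0.2 s.
3. then the right tin is lifted at least 3 cm clear, the other two standing (height (world z) of tin_right_centre above 0.081 m and contact force between the fingers and tin_right above 0.5 N and contact force between tin_right and board below 0.05 N and height (world z) of tin_left_centre between 0.045 and 0.057 m and angle between each of tin_left_centre, tin_middle_centre's own z axis and vertical below 0.12 rad and contact force between each of tin_left, tin_middle and board above 0.4 N and height (world z) of tin_middle_centre between 0.045 and 0.057 m), for 0.2 s.
At the end, for the whole second after the job is handed in: The heaviest tin is held still, within 0.3 rad of upright, 9.5 cm or more above the board, touching only the fingers; the two lighter tins stand untouched on the board (each pressing on it with 0.4 to 2.95 N, as only they do); bystanders moved under 3 cm (((height (world z) of tin_left_centre above 0.146 m and contact force between the fingers and tin_left above 0.5 N and contact force between tin_left and board below 0.05 N and angle between tin_left_centre's own z axis and vertical below 0.3 rad and linear speed of tin_left below 0.05 m/s and height (world z) of tin_middle_centre between 0.045 and 0.057 m and angle between each of tin_middle_centre, tin_right_centre's own z axis and vertical below 0.12 rad and contact force between tin_middle and board between 0.4 and 2.95 N and contact force between each of the arm, the fingers and tin_middle below 0.1 N and contact force between each of tin_middle, tin_right and tin_left below 0.1 N and linear speed of each of tin_middle, tin_right below 0.03 m/s and height (world z) of tin_right_centre between 0.045 and 0.057 m and contact force between tin_right and board between 0.4 and 2.95 N and contact force between each of the arm, the fingers and tin_right below 0.1 N) or (height (world z) of tin_middle_centre above 0.146 m and contact force between the fingers and tin_middle above 0.5 N and contact force between tin_middle and board below 0.05 N and angle between tin_middle_centre's own z axis and vertical below 0.3 rad and linear speed of tin_middle below 0.05 m/s and height (world z) of tin_left_centre between 0.045 and 0.057 m and angle between each of tin_left_centre, tin_right_centre's own z axis and vertical below 0.12 rad and contact force between tin_left and board between 0.4 and 2.95 N and contact force between each of the arm, the fingers and tin_left below 0.1 N and contact force between each of tin_left, tin_right and tin_middle below 0.1 N and linear speed of each of tin_left, tin_right below 0.03 m/s and height (world z) of tin_right_centre between 0.045 and 0.057 m and contact force between tin_right and board between 0.4 and 2.95 N and contact force between each of the arm, the fingers and tin_right below 0.1 N) or (height (world z) of tin_right_centre above 0.146 m and contact force between the fingers and tin_right above 0.5 N and contact force between tin_right and board below 0.05 N and angle between tin_right_centre's own z axis and vertical below 0.3 rad and linear speed of tin_right below 0.05 m/s and height (world z) of tin_left_centre between 0.045 and 0.057 m and angle between each of tin_left_centre, tin_middle_centre's own z axis and vertical below 0.12 rad and contact force between tin_left and board between 0.4 and 2.95 N and contact force between each of the arm, the fingers and tin_left below 0.1 N and contact force between each of tin_left, tin_middle and tin_right below 0.1 N and linear speed of each of tin_left, tin_middle below 0.03 m/s and height (world z) of tin_middle_centre between 0.045 and 0.057 m and contact force between tin_middle and board between 0.4 and 2.95 N and contact force between each of the arm, the fingers and tin_middle below 0.1 N)) and distance of each of sauce_pot_4_centre, steel_cup_4_centre, timer_centre from where it was at the start of the episode below 0.03 m); the arm keeps its last pose, push and grip.
It fails at once if a tin is tipped over (more than 0.7 rad) (angle between any of tin_left_centre, tin_middle_centre, tin_right_centre's own z axis and vertical above 0.7 rad).
It fails at once if a tin is let fall from more than 2 cm above the board ((height (world z) of tin_left_centre above 0.071 m and contact force between the fingers and tin_left below 0.05 N) or (height (world z) of tin_middle_centre above 0.071 m and contact force between the fingers and tin_middle below 0.05 N) or (height (world z) of tin_right_centre above 0.071 m and contact force between the fingers and tin_right below 0.05 N)).
It fails at once if a tin is slammed on the board (over 50 N) (contact force between any of tin_left, tin_middle, tin_right and board above 50 N).
It fails at once if a bystander is pushed more than 3 cm (distance of any of sauce_pot_4_centre, steel_cup_4_centre, timer_centre from where it was at the start of the episode above 0.03 m).
It also fails if it takes over 67 s, if anything falls off the work surface, if the arm or the gripper's body presses on something with over 40 N, if the wrist force passes 120 N, or if a joint passes its speed limit or range.

## Robot

A 6-joint arm with a two-finger parallel gripper is mounted at the origin on a cart in front of the work surface, level with it; the furniture and walls round the work are solid. World frame = base frame: x ahead of the robot, y to its left, z up, the work surface at z = 0. Lengths are in mm, angles in rad, forces in N, time in s.
With the tool pointing down it reaches from about 275 to 850 mm from the base axis. Payload 5.2 kg.
Tool frame: the origin (TCP) lies midway between the tips of the shut fingers; the grasp point (between the pads) lies 19 mm behind it; z points along the fingers, y is the direction in which the jaws open and shut (so a half turn about z gives the same grasp; the last joint's range is limited). The gripper opens to 85 mm and grips with 20 to 120 N. Pads are 22 mm wide; open, the fingers measure 114 mm over their backs; the gripper's body (76 mm by 85 mm) begins 54 mm behind the grasp point. The pads swing forward as they close: fully open they stand 13 mm farther back than shut.
Start: joints at [-1.342, 0.259, 1.535, -0, 1.348, -0.203], TCP at [230.199, -499.513, 231.31] pointing down, gripper open.
Joint ranges: [-3.14, 3.14], [-0.91, 2.08], [0.19, 2.58], [-1.22, 4.36], [0.22, 2.71], [-3.12, 3.12]. Speed limits (rad/s): [2.57, 2.57, 3.14, 3.14, 3.14, 3.14].

## Interface

Orientations are given as a unit quaternion [w, x, y, z].
In Python, from plant import r gives the robot as it stands. The module is installed in compiled form; this text tells all that it offers.
- The arm moves only by the tool play_rows, never from a script. Its argument "series" is a list of rows, each a list of 3 entries, a list of its own where there are three numbers: the shift along the tool's x, y, z in mm, then the turn, a rotation vector about the tool's x, y, z in rad, then the opening, from -1 (shut) to 1 (fully open). A call has 1 to 20 rows; each row is the pose to reach, as a shift and turn from the pose commanded when the call began, along the tool's axes at that moment; what a row does not reach only later rows make up. A row lasts 1/12 s, in which the tool goes at most 41.7 mm and 7.16 degrees, less where a joint would pass 70% of its speed; a pose out of reach is approached as far as the arm can. A call with a gripper value outside its range is refused whole. The fingers move at their own pace and stop on an object; the grip force is fixed at half the most. Time passes only in rows, so rows that repeat a pose let the fingers close. It gives the time, the measured TCP pose, the force and the opening at its end, in the units of the state.
- r.sense(): the state, without advancing time (a new reading comes with each control period).
- r.read_camera(name): name is "side" or "top"; returns a dict with "pixels" (400x640x3 uint8, blue, green, red), "range_z" (400x640 float32, mm along the optical axis (not along the pixel's ray), 0 where there is no reading), "fx", "fy", "cx", "cy" (pixels), "origin" and "attitude" of the camera in the world. Camera axes: x right, y down, z forward; pixel columns grow to the right and rows downward; lengths in mm; the calibration is good to about 2 mm. A picture is of the moment at which its call begins.
- r.hand_in(): hands the job in, once; it reports no verdict.
Trained networks look in the newest picture that a camera, given by its name, has taken for a name from the list of things; names that differ only in an ending like _2 or _b are one class to them, and where a whole thing is asked for, a point or a joint stands for the part that bears it (a point fixed in the world has none). Each returns a list of dicts, best first, with "score" (0 to 1); they miss things now and then, are a little off and sometimes report something else, mostly with a low value. They report only what shows in the picture. A call takes as long as a camera call. They do not tell look-alikes from the thing itself.
- r.recognise(name, camera): "location" ([x, y, z] in mm, in world coordinates, good to about 4 mm: the middle of the surface that is visible of it).
The state is a dict: "clock": time; "q": joint angles; "qd": joint speeds; "joint_efforts": joint torques, N m; "eef_pos": TCP position; "tcp_rot": TCP orientation; "wrist_force": force on the tool from outside, world axes, zero at the start; "torque": the same for the moment, N m; "finger_gap": finger opening in mm.
Only numpy, scipy, OpenCV 4.12 (cv2) and the standard library are available. Lean on these libraries where they do the work, as an engineer would, in place of code of your own. Each camera call takes 0.05 s, during which the arm holds its last target. There are 200 camera calls.

## Working session

There is one attempt and no reset: what is moved stays moved. The work goes in short steps, Python scripts to look and compute and a tool call to move; the robot and the scene stay as the last step left them, time stands still between calls to the robot, and variables do not carry over. Pictures are saved under pics/ and viewed, about 8 in all and at most 12, crops included, and the job is handed in when it is done.

Besides the shell and the picture viewer there is one more tool, called as name(argument=value, ...), one argument or row to a line, values as JSON. play_rows: Moves the arm, as the interface text tells. Its arguments: {"type":"object","properties":{"series":{"type":"array"}},"required":["series"]}

```bash
mkdir -p pics
cat > h.py <<'E'
import numpy as np, cv2
from scipy.spatial.transform import Rotation as R
from plant import r
def rot(q): return R.from_quat([q[1],q[2],q[3],q[0]]).as_matrix()
def att(c):
    a=np.array(c["attitude"],float); return rot(a) if a.size==4 else a.reshape(3,3)
def cloud(c):
    z=c["range_z"]; v,u=np.mgrid[:400,:640]
    P=np.dstack([(u-c["cx"])/c["fx"]*z,(v-c["cy"])/c["fy"]*z,z])
    return P@att(c).T+np.array(c["origin"])
E
python3 - <<'E'
from h import *
ims=[]
for n in("top","side"):
    c=r.read_camera(n); cv2.imwrite(f"pics/{n}0.png",c["pixels"]); np.savez(f"{n}0.npz",W=cloud(c))
    print(n,c["origin"],c["attitude"])
    for k in("board","tin_middle_centre","sauce_pot_4_centre","steel_cup_4_centre","timer_centre"):
        print(k,[(np.round(d["location"]).tolist(),round(d["score"],2)) for d in r.recognise(k,n)][:6])
print(r.sense())
E
```

```text
top [406.13013155  28.77999887 888.06783937] [ 0.05394424 -0.70191456  0.70899856 -0.04155719]
board [([526.0, 80.0, 86.0], 0.69)]
tin_middle_centre [([357.0, 6.0, 68.0], 0.73), ([526.0, 80.0, 84.0], 0.7), ([368.0, -118.0, 71.0], 0.7), ([373.0, 103.0, 70.0], 0.66)]
sauce_pot_4_centre [([712.0, 169.0, 34.0], 0.8)]
steel_cup_4_centre [([701.0, 53.0, 10.0], 0.84)]
timer_centre [([655.0, -63.0, 31.0], 0.78), ([705.0, 52.0, 10.0], 0.26)]
side [138.03719817 728.65504475 375.23001015] [ 0.14166297 -0.22896849  0.79150347 -0.54865954]
board [([512.0, 144.0, 20.0], 0.59)]
tin_middle_centre [([344.0, 30.0, 48.0], 0.83), ([355.0, -100.0, 50.0], 0.77), ([362.0, 128.0, 48.0], 0.57)]
sauce_pot_4_centre [([704.0, 180.0, 32.0], 0.89)]
steel_cup_4_centre [([694.0, 41.0, 34.0], 0.54)]
timer_centre [([653.0, -46.0, 32.0], 0.86), ([528.0, -12.0, 61.0], 0.37)]
{'clock': 0.6, 'q': array([-1.34180275e+00,  2.58555685e-01,  1.53501650e+00, -1.09481225e-05,
        1.34796844e+00, -2.02794357e-01]), 'qd': array([-0.00050581, -0.00039389,  0.00026735, -0.00319273, -0.00041357,
       -0.00050959]), 'joint_efforts': array([-3.42248959e-04, -4.45660293e+01, -2.90764207e+01, -2.27808737e-04,
        1.06993193e-03,  1.54946025e-05]), 'eef_pos': array([ 230.19448268, -499.51705368,  231.32697737]), 'tcp_rot': array([ 2.60798481e-05,  9.76785019e-01,  2.14221909e-01, -4.99755704e-06]), 'wrist_force': array([-0.12161816,  0.43161692,  0.94891746]), 'torque': array([ 0.04810006, -0.01978949, -0.04989944]), 'finger_gap': 85.46190296780537}
```

View pics/top0.png

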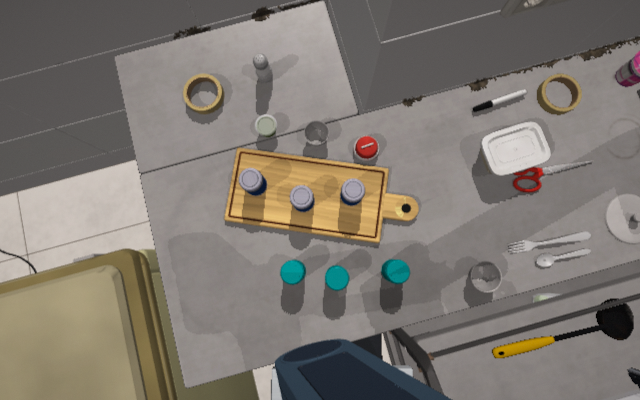

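View pics/side0.png

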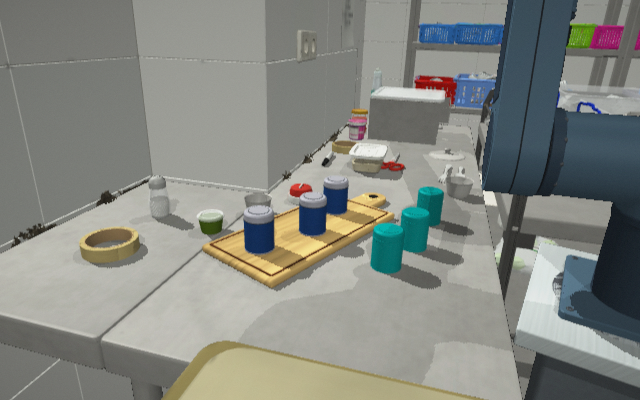

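The top view shows the blue tins on the board at about (251,181), (302,198) and (352,191). The turquoise decoys sit nearer the robot at (293,271), (337,278) and (396,271). Next I measure the lids from depth.

Run:
```python
from h import *
W=np.load("top0.npz")["W"]; S=np.load("side0.npz")["W"]
im=cv2.imread("pics/top0.png")
for u,v in((251,181),(302,198),(352,191)):
    P=W[v-25:v+25,u-25:u+25].reshape(-1,3)
    for lo,hi in((78,96),):
        Q=P[(P[:,2]>lo)&(P[:,2]<hi)]
        c,rad=cv2.minEnclosingCircle(Q[:,:2].astype(np.float32))
        print("lid",len(Q),np.round(c),round(rad,1),np.round(np.median(Q,0)),np.round(Q.min(0)),np.round(Q.max(0)))
for u,v in((210,180),(275,160),(330,220),(398,208)): print(np.round(W[v,u]))
for u,v in((265,125),(316,132),(366,147)):
    P=W[v-12:v+12,u-12:u+12].reshape(-1,3); Q=P[P[:,2]>22]; print("by",np.round(Q.min(0)),np.round(Q.max(0)))
# side view check: points above 60 near the board
for u,v in((259,228),(313,213),(336,195)):
    P=S[v-30:v+30,u-22:u+22].reshape(-1,3); Q=P[(P[:,2]>80)&(P[:,2]<96)&(P[:,0]<620)&(P[:,0]>430)]; print("side",len(Q),np.round(Q.min(0)),np.round(Q.max(0)),np.round(np.median(Q,0)))
g=W[165:235,232:385].reshape(-1,3); g=g[(g[:,2]>8)&(g[:,2]<22)]
print(cv2.minAreaRect(g[:,:2].astype(np.float32)),np.median(g[:,2]))
print([ (np.round(x),) for x in [rot(r.sense()["tcp_rot"])*100]])
```

```text
lid 440 [571. 196.] 26.0 [570. 195.  87.] [546. 170.  79.] [597. 220.  92.]
lid 432 [532.  84.] 25.8 [531.  84.  87.] [507.  58.  79.] [555. 108.  92.]
lid 440 [545. -29.] 25.8 [544. -29.  87.] [519. -53.  78.] [570.  -5.  91.]
[586. 310.   1.]
[630. 151.  13.]
[484.  21.  16.]
[ 511. -138.   14.]
by [406.  29.  30.] [738. 196. 888.]
by [406.  26.  22.] [720.  80. 888.]
by [406. -92.  22.] [680.  29. 888.]
side 372 [545. 175.  80.] [593. 224.  90.] [565. 205.  87.]
side 309 [505.  -6.  80.] [558. 112.  89.] [527.  93.  87.]
side 354 [505. -50.  80.] [567. 105.  90.] [529.  -7.  87.]
((534.78662109375, 73.49031066894531), (363.34588623046875, 165.27578735351562), 89.36421203613281) 15.373053694270766
[(array([[  91.,   42.,    0.],
       [  42.,  -91.,   -0.],
       [  -0.,    0., -100.]]),)]
```

play_rows(
  series=[
    [[601,-491,91],[0,0,-1.139],1],
    [[601,-491,91],[0,0,-1.139],1],
    [[601,-491,91],[0,0,-1.139],1],
    [[601,-491,91],[0,0,-1.139],1],
    [[601,-491,91],[0,0,-1.139],1],
    [[601,-491,91],[0,0,-1.139],1],
    [[601,-491,91],[0,0,-1.139],1],
    [[601,-491,91],[0,0,-1.139],1],
    [[601,-491,91],[0,0,-1.139],1],
    [[601,-491,91],[0,0,-1.139],1],
    [[601,-491,91],[0,0,-1.139],1],
    [[601,-491,91],[0,0,-1.139],1],
    [[601,-491,91],[0,0,-1.139],1],
    [[601,-491,91],[0,0,-1.139],1],
    [[601,-491,91],[0,0,-1.139],1],
    [[601,-491,91],[0,0,-1.139],1],
    [[601,-491,91],[0,0,-1.139],1],
    [[601,-491,91],[0,0,-1.139],1],
    [[601,-491,91],[0,0,-1.139],1],
    [[601,-491,91],[0,0,-1.139],1],
  ],
)

```text
clock: 2.27
eef_pos: [572.1, 203.2, 139.2]
tcp_rot: [-0.0, 0.706, 0.709, 0.001]
wrist_force: [0.1, -0.7, 0.2]
finger_gap: 85.4
```

Run:
```python
from h import *
c=r.read_camera("top"); cv2.imwrite("pics/t1.png",cv2.resize(c["pixels"][100:260,180:430],None,fx=3,fy=3))
c=r.read_camera("side"); cv2.imwrite("pics/s1.png",cv2.resize(c["pixels"][120:300,180:430],None,fx=3,fy=3))
s=r.sense(); print(s["eef_pos"],s["clock"],rot(s["tcp_rot"]).round(3),s["wrist_force"],s["q"])
```

```text
[570.29157325 198.96746132 139.60083591] 2.3667 [[-0.003  1.    -0.001]
 [ 1.     0.003 -0.001]
 [-0.001 -0.001 -1.   ]] [-1.19398889  0.41005272 -1.13163396] [ 1.51393917e-01  4.26904019e-01  1.52511859e+00 -3.57535303e-04
  1.19075899e+00  1.48847353e-01]
```

View pics/s1.png

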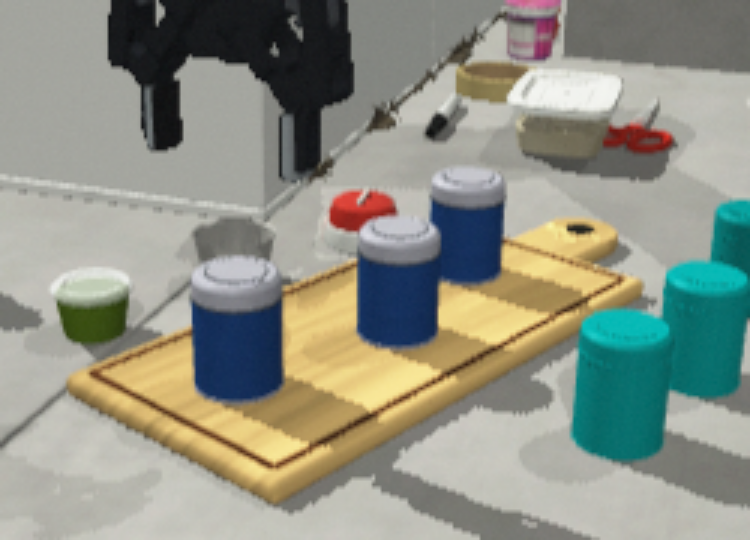

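The side crop shows the open jaws straddling the left tin in x, at crop pixels (160,110) and (300,140). I'll go down and close.

play_rows(
  series=[
    [[0,0,25],[0,0,0],1],
    [[0,0,50],[0,0,0],1],
    [[0,0,75],[0,0,0],1],
    [[0,0,92],[0,0,0],1],
    [[0,0,102],[0,0,0],1],
    [[0,0,102],[0,0,0],1],
    [[0,0,102],[0,0,0],-1],
    [[0,0,102],[0,0,0],-1],
    [[0,0,102],[0,0,0],-1],
    [[0,0,102],[0,0,0],-1],
    [[0,0,102],[0,0,0],-1],
    [[0,0,102],[0,0,0],-1],
    [[0,0,102],[0,0,0],-1],
    [[0,0,102],[0,0,0],-1],
  ],
)

```text
clock: 3.53
eef_pos: [571.9, 198.0, 40.4]
tcp_rot: [0.001, 0.707, 0.707, 0.001]
wrist_force: [-0.4, -0.9, 7.7]
finger_gap: 51.2
```

play_rows(
  series=[
    [[0,0,-5],[0,0,0],-1],
    [[0,0,-13],[0,0,0],-1],
    [[0,0,-23],[0,0,0],-1],
    [[0,0,-34],[0,0,0],-1],
    [[0,0,-45],[0,0,0],-1],
    [[0,0,-55],[0,0,0],-1],
    [[0,0,-61],[0,0,0],-1],
    [[0,0,-64],[0,0,0],-1],
    [[0,0,-64],[0,0,0],-1],
    [[0,0,-64],[0,0,0],-1],
    [[0,0,-64],[0,0,0],-1],
    [[0,0,-64],[0,0,0],-1],
    [[0,0,-64],[0,0,0],-1],
    [[0,0,-64],[0,0,0],-1],
    [[0,0,-64],[0,0,0],-1],
    [[0,0,-64],[0,0,0],-1],
  ],
)

```text
clock: 4.87
eef_pos: [570.5, 197.9, 102.1]
tcp_rot: [-0.0, 0.707, 0.707, -0.0]
wrist_force: [-0.7, -0.7, -1.3]
finger_gap: 51.1
```

```bash
cat > weigh.py <<'E'
from h import *
import sys
F=[];T=[];E=[]
for i in range(6):
    c=r.read_camera("side"); s=r.sense(); F.append(s["wrist_force"]);T.append(s["torque"]);E.append(s["joint_efforts"])
cv2.imwrite(sys.argv[1],cv2.resize(c["pixels"][120:300,180:430],None,fx=3,fy=3))
print(np.mean(F,0).round(2),np.std(F,0).round(2),np.mean(T,0).round(3),np.mean(E,0).round(2),s["eef_pos"].round(1),s["finger_gap"],s["clock"])
E
python3 weigh.py pics/s2.png
```

```text
[-0.17 -0.21 -1.14] [0.38 0.72 0.43] [0.013 0.01  0.011] [ -0.   -53.49 -26.11  -0.     0.     0.  ] [570.6 197.9 102.3] 51.47377832263567 5.1667
```

View pics/s2.png

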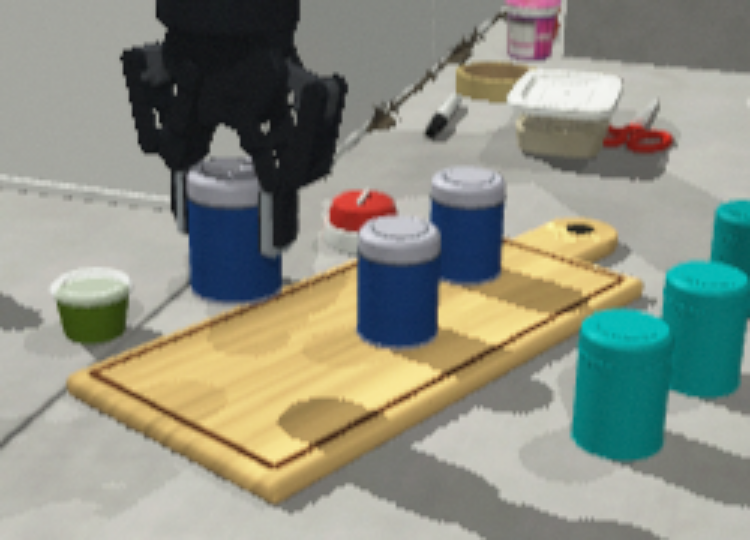

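play_rows(
  series=[
    [[0,0,8],[0,0,0],-1],
    [[0,0,20],[0,0,0],-1],
    [[0,0,34],[0,0,0],-1],
    [[0,0,46],[0,0,0],-1],
    [[0,0,54],[0,0,0],-1],
    [[0,0,58],[0,0,0],-1],
    [[0,0,60],[0,0,0],-1],
    [[0,0,61],[0,0,0],-1],
    [[0,0,62],[0,0,0],-1],
    [[0,0,63],[0,0,0],-1],
    [[0,0,63],[0,0,0],-1],
    [[0,0,63],[0,0,0],-1],
  ],
)

```text
clock: 6.17
eef_pos: [571.1, 198.0, 40.5]
tcp_rot: [0.0, 0.707, 0.707, 0.001]
wrist_force: [-2.4, -0.2, 4.9]
finger_gap: 51.2
```

Contact with the board is confirmed (+4.9 N). I'll release, rise and go over the middle tin.

play_rows(
  series=[
    [[0,0,0],[0,0,0],1],
    [[0,0,0],[0,0,0],1],
    [[0,0,0],[0,0,0],1],
    [[0,0,0],[0,0,0],1],
    [[0,0,0],[0,0,0],1],
    [[0,0,0],[0,0,0],1],
    [[0,0,-25],[0,0,0],1],
    [[0,0,-50],[0,0,0],1],
    [[0,0,-80],[0,0,0],1],
    [[0,0,-105],[0,0,0],1],
    [[-30,-10,-105],[0,0,0],1],
    [[-60,-20,-105],[0,0,0],1],
    [[-90,-30,-105],[0,0,0],1],
    [[-114,-38,-105],[0,0,0],1],
    [[-114,-38,-105],[0,0,0],1],
    [[-114,-38,-105],[0,0,0],1],
    [[-114,-38,-105],[0,0,0],1],
  ],
)

```text
clock: 7.58
eef_pos: [532.9, 84.2, 144.5]
tcp_rot: [0.0, 0.707, 0.707, 0.0]
wrist_force: [-0.6, -0.3, -0.1]
finger_gap: 85.4
```

```bash
python3 weigh.py pics/s3.png
```

```text
[ 0.04 -0.03  0.45] [0.67 0.27 0.55] [ 0.004 -0.005 -0.002] [-2.700e-01 -4.510e+01 -2.621e+01 -2.000e-02  0.000e+00  0.000e+00] [532.6  84.7 144.1] 85.37894155901267 7.8833
```

View pics/s3.png

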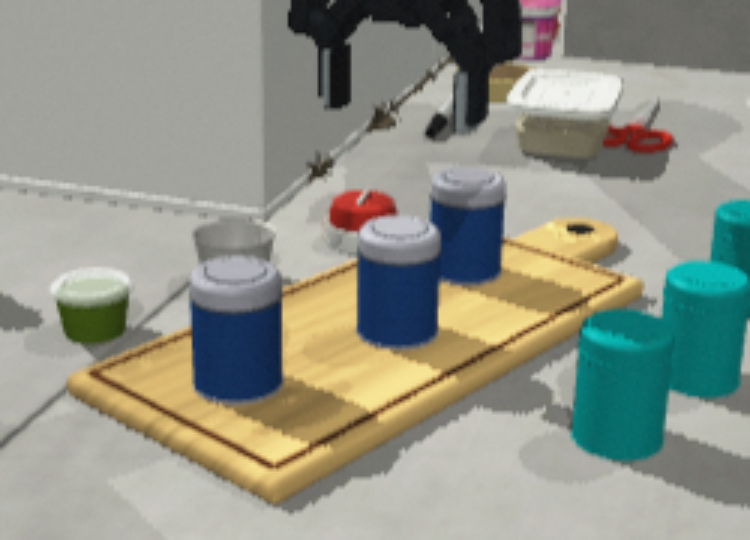

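The left tin is back upright where it was, and the jaws are over the middle tin. I'll grasp it.

play_rows(
  series=[
    [[0,0,25],[0,0,0],1],
    [[0,0,50],[0,0,0],1],
    [[0,0,75],[0,0,0],1],
    [[0,0,95],[0,0,0],1],
    [[0,0,105],[0,0,0],1],
    [[0,0,105],[0,0,0],1],
    [[0,0,105],[0,0,0],-1],
    [[0,0,105],[0,0,0],-1],
    [[0,0,105],[0,0,0],-1],
    [[0,0,105],[0,0,0],-1],
    [[0,0,105],[0,0,0],-1],
    [[0,0,105],[0,0,0],-1],
    [[0,0,105],[0,0,0],-1],
    [[0,0,105],[0,0,0],-1],
  ],
)

```text
clock: 9.05
eef_pos: [533.5, 84.0, 41.2]
tcp_rot: [0.001, 0.707, 0.707, 0.001]
wrist_force: [-2.1, -0.6, 4.9]
finger_gap: 51.0
```

play_rows(
  series=[
    [[0,0,-5],[0,0,0],-1],
    [[0,0,-13],[0,0,0],-1],
    [[0,0,-23],[0,0,0],-1],
    [[0,0,-34],[0,0,0],-1],
    [[0,0,-45],[0,0,0],-1],
    [[0,0,-55],[0,0,0],-1],
    [[0,0,-61],[0,0,0],-1],
    [[0,0,-64],[0,0,0],-1],
    [[0,0,-64],[0,0,0],-1],
    [[0,0,-64],[0,0,0],-1],
    [[0,0,-64],[0,0,0],-1],
    [[0,0,-64],[0,0,0],-1],
    [[0,0,-64],[0,0,0],-1],
    [[0,0,-64],[0,0,0],-1],
    [[0,0,-64],[0,0,0],-1],
    [[0,0,-64],[0,0,0],-1],
  ],
)

```text
clock: 10.38
eef_pos: [532.5, 83.9, 103.1]
tcp_rot: [-0.0, 0.707, 0.707, -0.0]
wrist_force: [-0.7, -0.3, -3.0]
finger_gap: 50.8
```

```bash
python3 weigh.py pics/s4.png
```

```text
[-0.16 -0.08 -2.12] [0.68 0.35 0.39] [-0.017 -0.024 -0.001] [ -0.   -47.05 -25.29   0.     0.     0.  ] [532.6  83.9 103.3] 51.06710921805454 10.6833
```

View pics/s4.png

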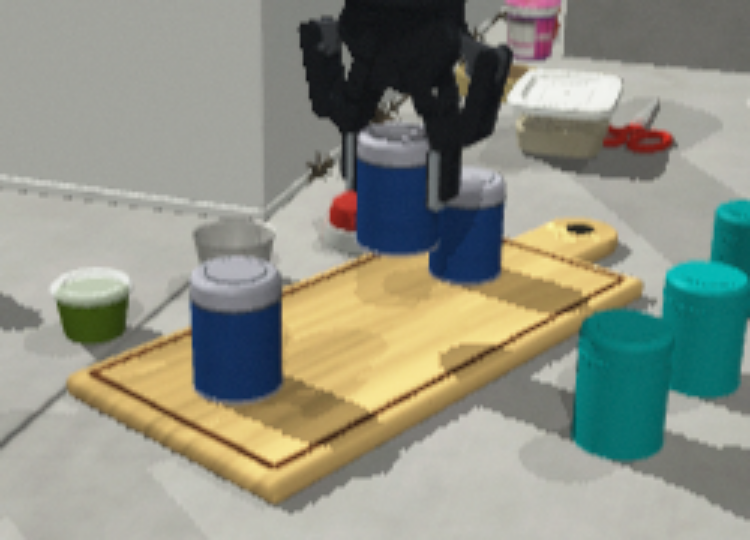

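The middle tin is lifted upright, at about 2.1 N against about 1.1 N for the left one. I'll set it down and move to the right tin.

play_rows(
  series=[
    [[0,0,8],[0,0,0],-1],
    [[0,0,20],[0,0,0],-1],
    [[0,0,34],[0,0,0],-1],
    [[0,0,46],[0,0,0],-1],
    [[0,0,54],[0,0,0],-1],
    [[0,0,58],[0,0,0],-1],
    [[0,0,60],[0,0,0],-1],
    [[0,0,61],[0,0,0],-1],
    [[0,0,62],[0,0,0],-1],
    [[0,0,63],[0,0,0],-1],
    [[0,0,63],[0,0,0],-1],
    [[0,0,63],[0,0,0],-1],
  ],
)

```text
clock: 11.68
eef_pos: [533.1, 83.9, 41.2]
tcp_rot: [0.001, 0.707, 0.707, 0.001]
wrist_force: [-0.5, 0.4, 3.0]
finger_gap: 51.0
```

play_rows(
  series=[
    [[0,0,0],[0,0,0],1],
    [[0,0,0],[0,0,0],1],
    [[0,0,0],[0,0,0],1],
    [[0,0,0],[0,0,0],1],
    [[0,0,0],[0,0,0],1],
    [[0,0,0],[0,0,0],1],
    [[0,0,-25],[0,0,0],1],
    [[0,0,-50],[0,0,0],1],
    [[0,0,-80],[0,0,0],1],
    [[0,0,-105],[0,0,0],1],
    [[-30,3,-105],[0,0,0],1],
    [[-60,6,-105],[0,0,0],1],
    [[-90,9,-105],[0,0,0],1],
    [[-113,12,-105],[0,0,0],1],
    [[-113,12,-105],[0,0,0],1],
    [[-113,12,-105],[0,0,0],1],
    [[-113,12,-105],[0,0,0],1],
  ],
)

```text
clock: 13.1
eef_pos: [544.2, -28.7, 145.1]
tcp_rot: [-0.0, 0.707, 0.707, 0.0]
wrist_force: [0.0, 0.1, 0.3]
finger_gap: 85.2
```

```bash
python3 weigh.py pics/s5.png
```

```text
[0.54 0.1  0.27] [0.66 0.39 0.34] [0.017 0.016 0.012] [-3.100e-01 -4.551e+01 -2.638e+01 -2.000e-02 -0.000e+00  0.000e+00] [544.4 -28.2 145.3] 85.62778810854908 13.4
```

View pics/s5.png

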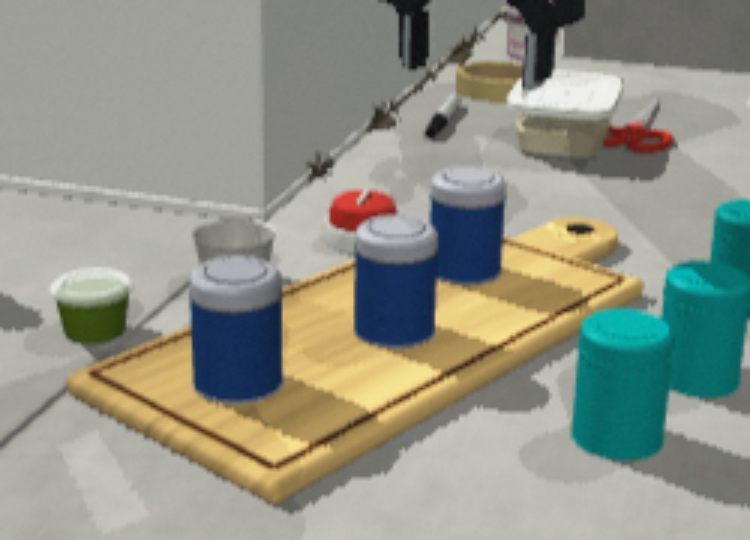

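All three tins stand upright, and the jaws are over the right tin. The timer at (362,215) and the cup have not moved. I'll grasp the right tin.

play_rows(
  series=[
    [[0,0,25],[0,0,0],1],
    [[0,0,50],[0,0,0],1],
    [[0,0,75],[0,0,0],1],
    [[0,0,95],[0,0,0],1],
    [[0,0,106],[0,0,0],1],
    [[0,0,106],[0,0,0],1],
    [[0,0,106],[0,0,0],-1],
    [[0,0,106],[0,0,0],-1],
    [[0,0,106],[0,0,0],-1],
    [[0,0,106],[0,0,0],-1],
    [[0,0,106],[0,0,0],-1],
    [[0,0,106],[0,0,0],-1],
    [[0,0,106],[0,0,0],-1],
    [[0,0,106],[0,0,0],-1],
  ],
)

```text
clock: 14.57
eef_pos: [545.4, -29.3, 41.2]
tcp_rot: [0.001, 0.707, 0.707, 0.001]
wrist_force: [-2.6, 1.4, 5.6]
finger_gap: 51.1
```

play_rows(
  series=[
    [[0,0,-5],[0,0,0],-1],
    [[0,0,-13],[0,0,0],-1],
    [[0,0,-23],[0,0,0],-1],
    [[0,0,-34],[0,0,0],-1],
    [[0,0,-45],[0,0,0],-1],
    [[0,0,-55],[0,0,0],-1],
    [[0,0,-61],[0,0,0],-1],
    [[0,0,-64],[0,0,0],-1],
    [[0,0,-64],[0,0,0],-1],
    [[0,0,-64],[0,0,0],-1],
    [[0,0,-64],[0,0,0],-1],
    [[0,0,-64],[0,0,0],-1],
    [[0,0,-64],[0,0,0],-1],
    [[0,0,-64],[0,0,0],-1],
    [[0,0,-64],[0,0,0],-1],
    [[0,0,-64],[0,0,0],-1],
  ],
)

```text
clock: 15.9
eef_pos: [544.5, -29.1, 103.1]
tcp_rot: [-0.0, 0.707, 0.707, -0.0]
wrist_force: [-0.3, -0.0, -3.8]
finger_gap: 50.8
```

```bash
python3 weigh.py pics/s6.png
```

```text
[ 0.12 -0.11 -3.75] [0.39 0.44 0.34] [-0.009  0.001  0.012] [ -0.   -48.65 -25.99   0.     0.    -0.  ] [544.6 -29.1 103.3] 51.012575048765115 16.2
```

The right tin is the heaviest, at 3.75 N against about 2.1 and 1.1 N. I'll raise it higher.

play_rows(
  series=[
    [[0,0,-5],[0,0,0],-1],
    [[0,0,-15],[0,0,0],-1],
    [[0,0,-27],[0,0,0],-1],
    [[0,0,-40],[0,0,0],-1],
    [[0,0,-53],[0,0,0],-1],
    [[0,0,-65],[0,0,0],-1],
    [[0,0,-73],[0,0,0],-1],
    [[0,0,-77],[0,0,0],-1],
    [[0,0,-78],[0,0,0],-1],
    [[0,0,-78],[0,0,0],-1],
    [[0,0,-78],[0,0,0],-1],
    [[0,0,-78],[0,0,0],-1],
    [[0,0,-78],[0,0,0],-1],
    [[0,0,-78],[0,0,0],-1],
    [[0,0,-78],[0,0,0],-1],
    [[0,0,-78],[0,0,0],-1],
    [[0,0,-78],[0,0,0],-1],
    [[0,0,-78],[0,0,0],-1],
  ],
)

```text
clock: 17.7
eef_pos: [544.6, -29.0, 181.3]
tcp_rot: [-0.0, 0.707, 0.707, 0.0]
wrist_force: [-0.3, -0.1, -3.9]
finger_gap: 50.9
```

```bash
sed -i 's/120:300,180:430/60:300,180:430/;s/fx=3,fy=3/fx=2.5,fy=2.5/' weigh.py; python3 weigh.py pics/s7.png
```

```text
[-0.07 -0.42 -4.02] [0.54 0.39 0.43] [-0.     0.029  0.004] [ -0.   -46.98 -29.12   0.     0.     0.  ] [544.6 -29.1 181.3] 50.989582310869835 18.0
```

View pics/s7.png

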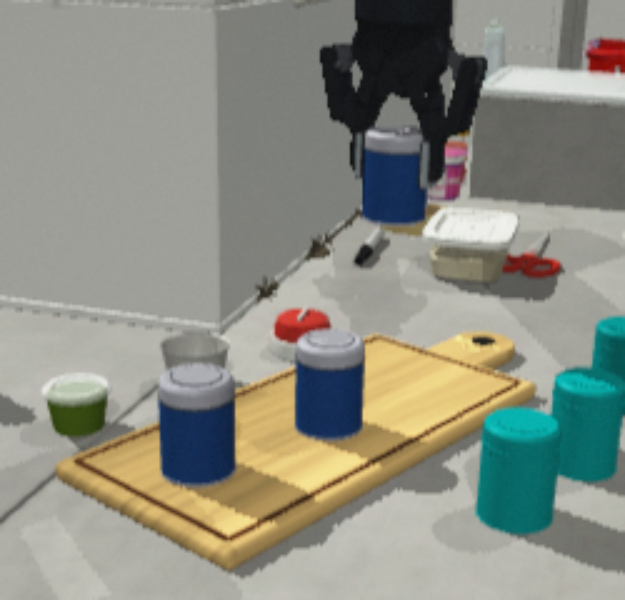

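The picture shows the right tin held upright high above the board at (395,175). The left tin at (197,425) and the middle tin at (330,385) stand on the board, and the bystanders are where they were. I'll hand in.

```bash
python3 -c "
from plant import r
print(r.hand_in())"
```

```text
the job is handed in; nothing more can be done
None
```

I lifted the left, middle and right tins in that order, each about 6 cm. The left and middle tins went back on the board upright, with wrist force no more than 5 N at touchdown. The wrist force read about 1.1 N for the left tin, 2.1 N for the middle and 3.75 N for the right, with about 0.4 N noise per reading. The right tin is therefore clearly the heaviest.

I handed in at 18.0 s, holding the right tin with the tool pointing straight down. By arm travel from where I gripped it, its centre is at about z = 191 mm, some 14 cm clear of the board. I did not measure its height in the images.

The last picture shows the other two tins standing on the board and the bystanders apparently unmoved; I judged the bystanders by eye only. No check failed or disagreed. The hand-in reports no verdict.

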